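# Close the hinged drill template over the flange

### The job

Close the drill jig by gently pushing with the fingers: swing the aluminium template leaf up by its overhanging free edge, over its spine, and press it down until it lies fully flat over the flange on the other side. Do not pinch or force the leaf and do not fling it over. Leave the flange lying in its nest and the wrench, bush and screwdriver where they are.

Things in the scene. Friction and masses are not known exactly. Their poses are not given: they have to be found in the camera images.
- jig: drill jig, bolted down: dark steel foot plate (170 x 130 x 12 mm), grey nest plate on columns (top 59.5 mm high, x = 9 to 113 mm). Origin on the table under the middle of the spine; z up, y along the spine, +x from spine to nest. The leaf lies open on the -x side (the robot's left), on two posts 40 mm from the spine; past x = -50 mm there is only free table under it
- spine (a point): middle of the hinge axis, 75 mm above the table; axes as the jig's
- leaf (a joint): template leaf about the spine, rad: 0 = open, level, on the jig's -x side; pi/2 = upright; pi = flat over the flange on the +x side (end stop). The hinge is stiff: the leaf stays where it is left, never falls by itself, and needs about 1 to 3 N at its free edge. Starts at 0 to 0.3
- leaf_edge (a point): middle of the leaf's free edge, half-way through its thickness. The leaf: aluminium plate 6 mm thick, 120 mm wide along the spine, with four steel-bushed 10 mm holes; it reaches from 14 to 110 mm from the hinge axis, which lies in its middle plane. Level, its underside is 72 mm above the table
- flange_mid (a point): centre of the loose steel flange ring (85 mm outer diameter, 10 mm thick) that lies in the nest between four pins, 60 mm from the spine; its top is 2.5 mm below the closed leaf
- wrench: loose combination wrench, 190 x 38 x 8 mm, lying beyond the nest, about 190 mm from the spine; origin at the middle of its underside, x along it
- bush: loose bronze bush, 50 mm diameter, 38 mm high, standing beside the nest on the jig's -y side (towards the robot); origin at the middle of its underside
- screwdriver: loose screwdriver, 170 x 26 x 24 mm, lying beside the open leaf on the jig's -y side; origin at the middle of its underside, x along it

How it is judged:
On the way:
1. the leaf has been turned up past upright (value of joint leaf between 1.65 and 2.9 rad), for 0.1 s.
At the end, for the whole second after the job is handed in: the leaf lies flat over the flange (joint within 0.06 rad of its end stop at pi) and is still; the flange lies level in its nest, within about 5 mm of its place (value of joint leaf above 3.08 rad and velocity of joint leaf between -0.05 and 0.05 rad/s and distance between flange_mid and spine between 0.055 and 0.067 m and angle between flange_mid's own z axis and vertical below 0.05 rad); the robot touches nothing.
It fails at once if the flange is lifted or shifted out of its nest (distance of flange_mid from where it was at the start of the episode above 0.008 m).
It fails at once if the leaf or the jig is pinched or forced (more than 35 N from the fingers) (contact force between the fingers and jig above 35 N).
It fails at once if the leaf is flung over (faster than 4 rad/s) (velocity of joint leaf above 4 rad/s).
It fails at once if the wrench, the bush or the screwdriver is moved more than 15 mm (distance of any of wrench, bush, screwdriver from where it was at the start of the episode above 0.015 m).
It also fails if it takes over 53 s, if anything falls off the work surface, if the arm or the gripper's body presses on something with over 40 N, if the wrist force passes 120 N, or if a joint passes its speed limit or range.

### The arm

A 6-joint arm with a two-finger parallel gripper is mounted at the origin on a cart in front of the work surface, level with it; the furniture and walls round the work are solid. World frame = base frame: x ahead of the robot, y to its left, z up, the work surface at z = 0. Lengths are in m, angles in rad, forces in N, time in s.
With the tool pointing down it reaches from about 0.35 to 0.85 m from the base axis. Payload 8.1 kg.
Tool frame: the origin (TCP) lies on the mounting face of the last link; the fingertips stand 186 mm ahead of it and the grasp point (between the pads) lies 167 mm ahead of it; z points along the fingers, y is the line along which they close (so a half turn about z gives the same grasp; the last joint's range is limited). The gripper opens to 93 mm and grips with 3 to 60 N. Pads are 15 mm wide; open, the fingers measure 128 mm over their backs; the gripper's body (75 mm by 188 mm) begins 65 mm behind the grasp point.
Start: joints at [-1.375, 0.13, 1.488, -0, 1.523, -0.085], TCP at [0.166, -0.577, 0.405] pointing down, gripper open.
Joint ranges: [-2.96, 2.96], [-0.89, 2.26], [0.02, 2.5], [-1.34, 4.48], [0, 2.73], [-2.66, 2.66]. Speed limits (rad/s): [2.39, 2.39, 2.79, 3.14, 3.14, 3.14].

### API

Orientations are given as a rotation vector (axis times angle).
In Python, from plant import * gives the robot as it stands. The module is installed in compiled form; this text tells all that it offers.
- The arm moves only by the tool arm_command, never from a script. Its argument "increments" is a list of rows, each a list of 6 numbers: the shift along the tool's x, y, z in units of 0.2 m (1.0 is 0.2 m), then the turn, a rotation vector about the tool's x, y, z in units of pi rad (1.0 is pi rad). A call has exactly 5 rows; each row is the pose to reach, as a shift and turn from the pose commanded when the call began, along the tool's axes at that moment, turning the shorter way round; what a row does not reach only later rows make up. A row lasts 1/8 s, in which the tool goes at most 62.5 mm and 10.7 degrees, less where a joint would pass 70% of its speed; a pose out of reach is approached as far as the arm can. A call with a number of a shift or a turn outside -1 to 1 is refused whole. A call with a gripper value outside its range is refused whole. "fingers" is the closure, from -1 (fully open) to 1 (shut), set as the call begins (left out, the last holds). The fingers move at their own pace and stop on an object; "force" is the grip in N (left out, the last holds). Time passes only in rows, so rows that repeat a pose let the fingers close, or fill a call up. It gives the time, the measured TCP pose, the force, the opening and the grip force at its end, in the units of the state.
- read_state(): the state, without advancing time (a new reading comes with each control period).
- read_camera(name): name is "side" or "top"; returns a dict with "image" (384x512x3 uint8, red, green, blue), "fx", "fy", "cx", "cy" (pixels), "k1" (the pictures are not rectified: a ray, as slopes to the right and down, at radius r is drawn at 1 + k1 r^2 times it, then the intrinsics apply), "T" (4x4, takes a point from camera to world coordinates). Camera axes: x right, y down, z forward; pixel columns grow to the right and rows downward; lengths in m; the calibration is good to about 2 mm. A picture is of the moment at which its call begins. There is no depth.
- close_job(): hands the job in; it is judged then, once.
The state is a dict: "t": time; "q": joint angles; "dq": joint speeds; "joint_torque": joint torques, N m; "tool_pos": TCP position; "orientation": TCP orientation; "force": force on the tool from outside, world axes, zero at the start; "wrist_torque": the same for the moment, N m; "opening": finger opening in m; "gripper_force": force on a finger pad.
Only numpy, scipy, OpenCV 4.12 (cv2) and the standard library are available. Lean on these libraries where they do the work, as an engineer would, in place of code of your own. Each camera call takes 0.05 s, during which the arm holds its last target. There are 200 camera calls.

## Working session

There is one attempt and no reset: what is moved stays moved. The work goes in short steps, Python scripts to look and compute and a tool call to move; the robot and the scene stay as the last step left them, time stands still between calls to the robot, and variables do not carry over. Pictures are saved under pics/ and viewed, at most 10 in all, crops included, and the job is handed in when it is done.

Besides the shell and the picture viewer there is one more tool, called after "Call:" as name([rows], argument=value, ...), one row to a line, values as JSON. arm_command: Moves the arm, as the interface text tells. Shifts and turns lie within -1 to 1; 1 stands for 0.2 m of shift or pi rad of turn. Its arguments: {"type":"object","properties":{"increments":{"type":"array","items":{"type":"array","items":{"type":"number","minimum":-1,"maximum":1}}},"fingers":{"type":"number"},"force":{"type":"number"}},"required":["increments"]}

```bash
mkdir -p pics; cat > h.py <<'E'
from plant import *
import numpy as np, cv2
from scipy.spatial.transform import Rotation as R
def cam(n,f=None):
    c=read_camera(n)
    if f: cv2.imwrite('pics/'+f,c['image'][:,:,::-1])
    return c
def ray(c,u,v):
    a=np.array([(u-c['cx'])/c['fx'],(v-c['cy'])/c['fy']]); p=a.copy()
    for _ in range(20): p=a/(1+c['k1']*(p@p))
    T=np.array(c['T']); return T[:3,3],T[:3,:3]@np.array([p[0],p[1],1])
def onz(c,u,v,z):
    o,d=ray(c,u,v); return o+d*(z-o[2])/d[2]
def proj(c,P):
    T=np.array(c['T']); p=T[:3,:3].T@(np.array(P)-T[:3,3]); p=p[:2]/p[2]
    p=p*(1+c['k1']*(p@p)); return [c['fx']*p[0]+c['cx'],c['fy']*p[1]+c['cy']]
E
python3 - <<'E'
from h import *
np.set_printoptions(precision=3,suppress=True)
for n in('side','top'):
    c=cam(n,n+'0.png'); print(n,c['fx'],c['k1'],np.array(c['T']))
s=read_state(); print(s)
E
```

```text
side 378.8017650926325 -0.09715446795713199 [[-0.995 -0.022  0.096  0.432]
 [-0.096  0.438 -0.894  0.745]
 [-0.023 -0.898 -0.438  0.439]
 [ 0.     0.     0.     1.   ]]
top 462.2101212771006 -0.17735936221122375 [[ 0.012 -0.99   0.142  0.359]
 [-1.    -0.015 -0.02   0.   ]
 [ 0.022 -0.142 -0.99   1.061]
 [ 0.     0.     0.     1.   ]]
{'t': 0.1, 'q': array([-1.375,  0.131,  1.489,  0.   ,  1.523, -0.085]), 'dq': array([-0.   , -0.002, -0.004, -0.   , -0.001,  0.001]), 'joint_torque': array([  0.001, -56.134, -49.31 ,   0.077,   0.029,  -0.   ]), 'tool_pos': array([ 0.166, -0.576,  0.404]), 'orientation': array([-3.109, -0.439,  0.   ]), 'force': array([0.537, 0.228, 0.593]), 'wrist_torque': array([-0.045,  0.008, -0.068]), 'gripper_force': 0.0, 'opening': 0.09313336076307127}
```

View pics/side0.png

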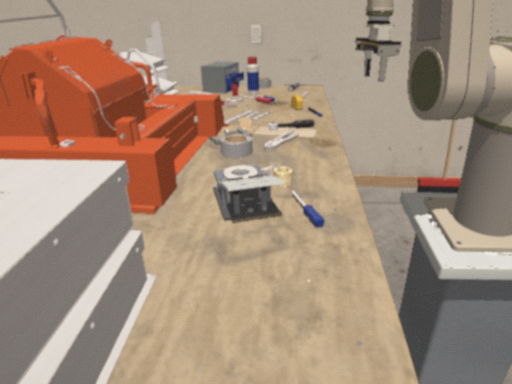

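View pics/top0.png

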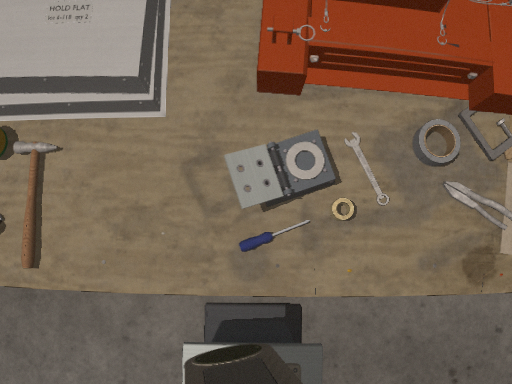

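Top view: the leaf's free edge runs from about (225,155) to (245,207), the spine is near (280,178), the flange at (305,160), the bush at (343,208), the wrench at (367,168), and the screwdriver at (275,236). I'll zoom in next.

```bash
python3 - <<'E'
import cv2,numpy as np
a=cv2.imread('pics/top0.png')[120:260,215:395]; b=cv2.imread('pics/side0.png')[150:235,195:335]
a=cv2.resize(a,None,fx=4,fy=4,interpolation=cv2.INTER_CUBIC); cv2.imwrite('pics/topz.png',a)
cv2.imwrite('pics/sidez.png',cv2.resize(b,None,fx=5,fy=5,interpolation=cv2.INTER_CUBIC))
E
```

```text
(no output)
```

View pics/topz.png

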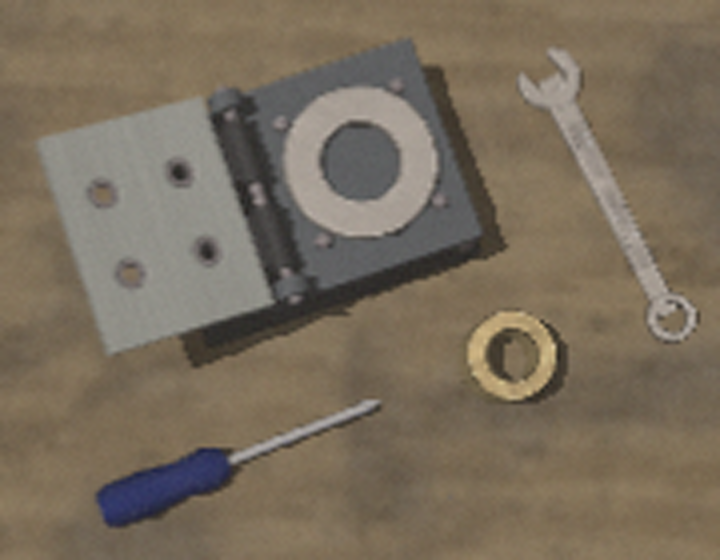

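View pics/sidez.png

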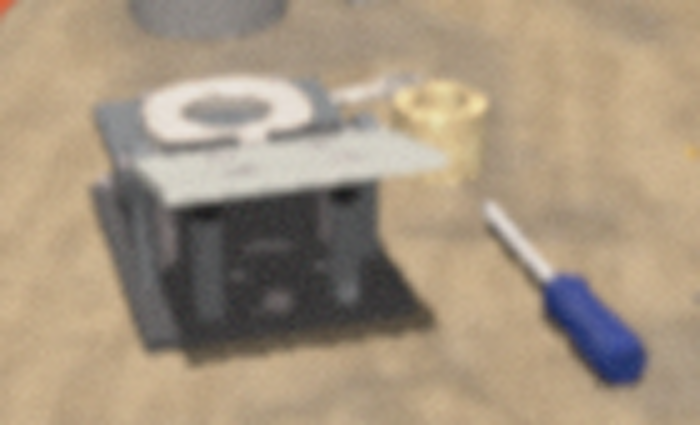

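Crops: in topz the free-edge corners are at (40,140) and (108,353), the leaf's inner edge from (205,97) to (275,303), the ring centre at (362,161), and the nest corners at (412,40) and (482,238). In sidez the leaf's free-edge corners are at about (175,205) and (450,162).

```bash
cat >> h.py <<'E'
def fit(verbose=False):
    from scipy.optimize import least_squares
    c=fit.c; s=fit.s
    Z=lambda u,v:((u+.5)/4-.5+215,(v+.5)/4-.5+120)
    S=lambda u,v:((u+.5)/5-.5+195,(v+.5)/5-.5+150)
    def pts(p):
        x,y,a,l=p
        e=np.array([np.cos(a),np.sin(a),0]); f=np.array([-np.sin(a),np.cos(a),0]); o=np.array([x,y,.075]);k=np.array([0,0,1.])
        L=lambda r,t,n=.003: o-(np.cos(l)*e-np.sin(l)*k)*r+f*t+n*(np.sin(l)*e+np.cos(l)*k)
        return [(c,L(.11,.06),Z(40,140)),(c,L(.11,-.06),Z(108,353)),(c,L(.014,.06),Z(205,97)),(c,L(.014,-.06),Z(275,303)),
         (c,o+e*.06-k*.0055,Z(362,161)),(c,o+e*.113+f*.065-k*.0155,Z(412,40)),(c,o+e*.113-f*.065-k*.0155,Z(482,238)),
         (s,L(.11,.06,0),S(175,203)),(s,L(.11,-.06,0),S(450,162))]
    g=lambda p:np.concatenate([np.array(proj(q,P))-np.array(uv) for q,P,uv in pts(p)])
    r=least_squares(g,[.44,-.05,-1.3,.1]); return r
E
python3 - <<'E'
from h import *
np.set_printoptions(precision=4,suppress=True)
fit.c=cam('top');fit.s=cam('side')
r=fit();print(r.x);print(r.fun.reshape(-1,2))
for u,v,z in((512,352,.038),(378,405,.01),(105,495,.02),(230,455,.02),(120,520,.01)):
  print(onz(fit.c,(u+.5)/4-.5+215,(v+.5)/4-.5+120,z))
print(R.from_rotvec(read_state()['orientation']).as_matrix())
E
```

```text
[ 0.5407 -0.0546 -1.2285  0.2613]
[[-0.7551  0.4089]
 [ 0.3163  0.8939]
 [-0.7205  0.1633]
 [-0.013   0.5733]
 [ 0.1003  0.4419]
 [-0.5875 -2.6253]
 [ 1.8706  1.9736]
 [-1.7153 -0.5702]
 [-0.1857  0.3434]]
[ 0.4608 -0.199   0.038 ]
[ 0.4322 -0.1267  0.01  ]
[0.379  0.0278 0.02  ]
[ 0.4023 -0.042   0.02  ]
[0.3652 0.0194 0.01  ]
[[ 0.9608  0.2771 -0.0002]
 [ 0.2771 -0.9608  0.0011]
 [ 0.0001 -0.0011 -1.    ]]
```

```bash
cat >> h.py <<'E'
O=np.array([.5407,-.0546,.075]); A=-1.2285
e=np.array([np.cos(A),np.sin(A),0]); f=np.array([-np.sin(A),np.cos(A),0]); k=np.array([0,0,1.])
def pose(x,z,th=np.pi/4,t=0):   # tip centre in jig frame rel. spine, z rel. spine height
    d=e*np.cos(th)-k*np.sin(th); M=np.stack([np.cross(f,d),f,d],1)
    return O+e*x+f*t+k*z-.186*d, M
def arc(l,r=.085,th=np.pi/4,h=.0075,extra=0):
    s=.003+h*abs(np.cos(l-th))-extra
    return -r*np.cos(l)-s*np.sin(l), r*np.sin(l)-s*np.cos(l)
def inc(targets,base=None):
    s=read_state(); p,M=(s['tool_pos'],R.from_rotvec(s['orientation']).as_matrix()) if base is None else base
    for P,N in targets:
        print(np.round(np.r_[M.T@(P-p)/.2, R.from_matrix(M.T@N).as_rotvec()/np.pi],3).tolist())
E
python3 - <<'E'
from h import *
print(e,f); s=read_state(); M=R.from_rotvec(s['orientation']).as_matrix()
P1,N1=pose(-.17,.10,np.pi/2); P1[2]=.36
print(P1)
inc([(np.array([.48,-.3,.40]),M),(P1,N1)])
E
```

```text
[ 0.33565108 -0.94198639  0.        ] [0.94198639 0.33565108 0.        ]
[0.48363932 0.10553769 0.36      ]
[1.89, -0.893, 0.022, 0.0, 0.0, 0.0]
[2.47, -2.836, 0.224, -0.0, -0.0, -0.52]
```

Call:
arm_command([
  [0.25,-0.12,0,0,0,0],
  [0.5,-0.25,0,0,0,0],
  [0.75,-0.4,0,0,0,0],
  [1,-0.5,0,0,0,0],
  [1,-0.5,0,0,0,0],
], fingers=1, force=10)

```text
t: 0.82
tool_pos: [0.3332, -0.4227, 0.4047]
orientation: [-3.109, -0.447, -0.001]
force: [0.0, -0.4, 0.6]
opening: 0.0472
gripper_force: 0.0
```

Call:
arm_command([
  [0.15,-0.25,0,0,0,-0.05],
  [0.3,-0.5,0,0,0,-0.1],
  [0.45,-0.75,0,0,0,-0.15],
  [0.6,-1,0,0,0,-0.2],
  [0.6,-1,0,0,0,-0.25],
])

```text
t: 1.45
tool_pos: [0.3911, -0.1971, 0.4049]
orientation: [2.698, 1.609, 0.001]
force: [-0.0, -0.3, -0.6]
opening: 0.0009
gripper_force: 0.0
```

```bash
python3 - <<'E'
from h import *
s=read_state(); print(s['t'],s['q'],s['tool_pos'],s['opening'])
P1,N1=pose(-.17,.10,np.pi/2); P1[2]=.36
inc([(P1,N1)])
E
```

```text
1.45 [-5.84195463e-01 -3.23471992e-01  1.91279482e+00  5.53610832e-04
  1.55199541e+00 -8.90374690e-02] [ 0.39106623 -0.19705933  0.40485919] 0.0008867171130921746
[1.551, -0.312, 0.225, 0.0, -0.0, -0.267]
```

Call:
arm_command([
  [0.25,-0.05,0,0,0,-0.05],
  [0.5,-0.1,0,0,0,-0.1],
  [0.75,-0.15,0,0,0,-0.15],
  [1,-0.2,0,0,0,-0.2],
  [1,-0.2,0,0,0,-0.267],
])

```text
t: 2.08
tool_pos: [0.4528, -0.003, 0.4046]
orientation: [-1.838, -2.547, -0.0]
force: [0.2, -0.9, -0.2]
opening: 0.0007
gripper_force: 0.0
```

```bash
python3 - <<'E'
from h import *
s=read_state(); print(s['t'],s['q'],s['tool_pos'],s['opening'])
inc([pose(-.2,.08,np.radians(85)),pose(-.2,.08),pose(-.13,.014)])
E
```

```text
2.075 [-1.20244191e-01 -2.78664331e-01  1.87734320e+00  4.61093569e-04
  1.54315674e+00 -4.40996235e-01] [ 0.45279584 -0.00304878  0.40460026] 0.0006955839725779165
[0.697, 0.313, 0.322, -0.0, -0.028, -0.007]
[1.274, 0.3, 0.591, -0.003, -0.25, -0.007]
[0.924, 0.308, 0.921, -0.003, -0.25, -0.007]
```

Call:
arm_command([
  [0.25,0.1,0,0,-0.05,0],
  [0.5,0.2,0,0,-0.1,0],
  [0.75,0.3,0.1,0,-0.15,0],
  [1,0.3,0.2,0,-0.2,-0.007],
  [1,0.3,0.2,0,-0.25,-0.007],
])

```text
t: 2.7
tool_pos: [0.4472, 0.2057, 0.3628]
orientation: [1.407, 1.989, -0.6]
force: [0.6, -1.2, 0.3]
opening: 0.0003
gripper_force: 0.0
```

```bash
python3 - <<'E'
from h import *
s=read_state(); print(s['t'],s['q'],s['tool_pos'],s['opening'])
inc([pose(-.2,.08),pose(-.14,.02),pose(-.09,-.034)])
E
```

```text
2.7 [ 0.59413965 -0.00395601  1.81168533 -0.75482491  1.58998813  0.34103815] [0.44721926 0.20571938 0.36282079] 0.0002930727928064251
[0.464, 0.006, 0.073, -0.004, 0.002, 0.001]
[0.466, 0.011, 0.497, -0.004, 0.002, 0.001]
[0.483, 0.016, 0.865, -0.004, 0.002, 0.001]
```

Call:
arm_command([
  [0.25,0,0,0,0,0],
  [0.47,0,0.05,0,0,0],
  [0.47,0.01,0.2,0,0,0],
  [0.47,0.01,0.3,0,0,0],
  [0.47,0.01,0.3,0,0,0],
])

```text
t: 3.32
tool_pos: [0.4416, 0.2251, 0.255]
orientation: [1.417, 1.989, -0.599]
force: [0.6, -0.1, 0.7]
opening: 0.0011
gripper_force: 0.0
```

```bash
python3 - <<'E'
from h import *
s=read_state(); print(s['t'],s['q'],s['tool_pos'],s['force'])
inc([pose(-.14,.02),pose(-.09,-.034)])
c=cam('side','side1.png')
b=c['image'][60:240,170:400,::-1]; cv2.imwrite('pics/side1z.png',cv2.resize(b,None,fx=3.3,fy=3.3,interpolation=cv2.INTER_CUBIC))
M=R.from_rotvec(s['orientation']).as_matrix(); print(proj(c,s['tool_pos']+.186*M[:,2]))
E
```

```text
3.325 [ 0.62884394  0.15530525  1.85780112 -0.74447514  1.46361455  0.51012028] [0.44155955 0.22506651 0.25499367] [ 0.5722431  -0.13409957  0.73315665]
[0.012, 0.001, 0.19, -0.005, 0.0, -0.001]
[0.026, 0.007, 0.557, -0.005, 0.0, -0.001]
[np.float64(265.40288081242034), np.float64(188.98482623631364)]
```

View pics/side1z.png

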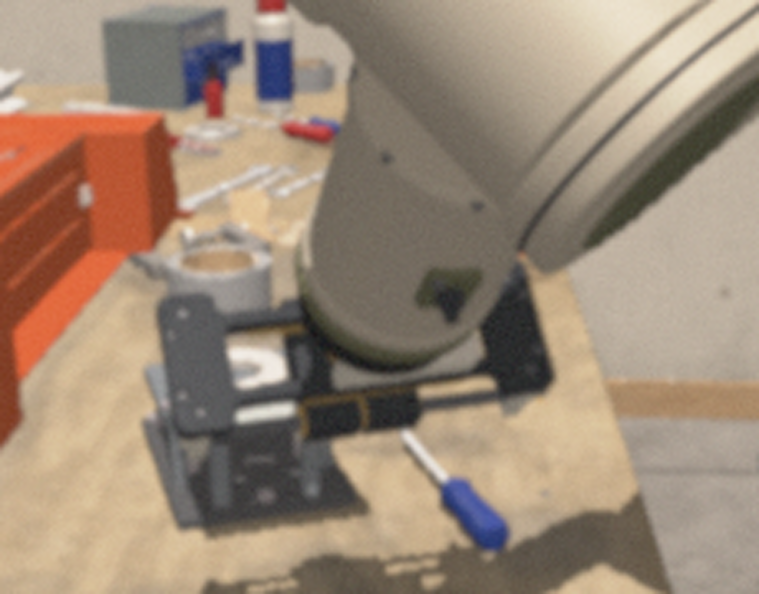

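Side view: the closed fingers meet at about crop (362,412), i.e. (279,185), at the leaf's free edge. I'll check that against the predicted projection of the tool axis, and take a top view.

```bash
python3 - <<'E'
from h import *
s=read_state(); M=R.from_rotvec(s['orientation']).as_matrix(); z=M[:,2]
c=cam('side')
for a in (.186,.16,.13,.1,0): print(a,np.round(proj(c,s['tool_pos']+a*z)), np.round(proj(c,s['tool_pos']+a*z+.0175*M[:,1])))
c=cam('top')
for a in (.186,.16,.13,.1,0): print(a,np.round(proj(c,s['tool_pos']+a*z)))
b=c['image'][110:260,190:390,::-1]; cv2.imwrite('pics/top1z.png',cv2.resize(b,None,fx=4,fy=4,interpolation=cv2.INTER_CUBIC))
E
```

```text
0.186 [265. 189.] [256. 190.]
0.16 [267. 184.] [258. 185.]
0.13 [270. 178.] [261. 179.]
0.1 [273. 171.] [263. 173.]
0 [286. 145.] [275. 146.]
0.186 [205. 191.]
0.16 [195. 192.]
0.13 [183. 194.]
0.1 [171. 196.]
0 [126. 203.]
```

View pics/top1z.png

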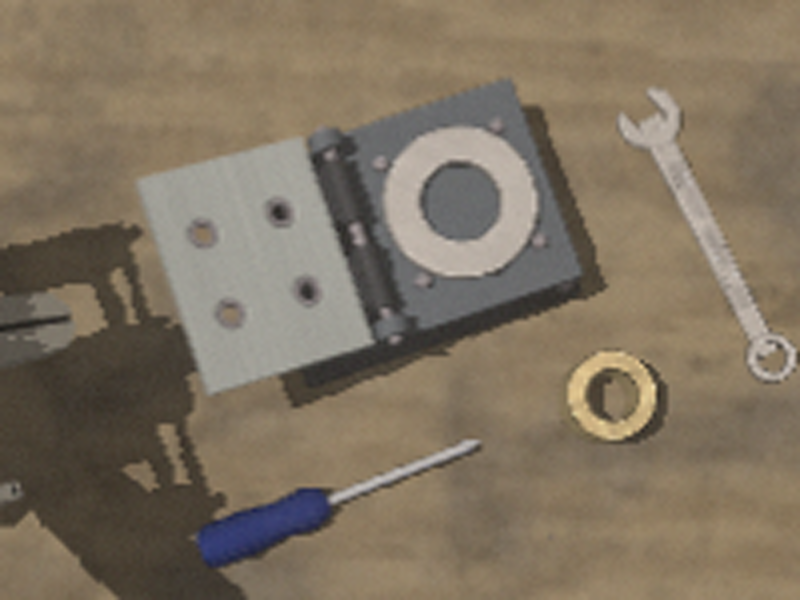

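The top view shows the fingertips at crop (72,318), close to the predicted (60,324), and in line with the leaf's middle. Next I go under the edge, then compute the arc.

Call:
arm_command([
  [0,0,0.14,0,0,0],
  [0.01,0,0.28,0,0,0],
  [0.02,0,0.42,-0.005,0,0],
  [0.026,0.005,0.557,-0.005,0,0],
  [0.026,0.005,0.557,-0.005,0,0],
])

```text
t: 4.1
tool_pos: [0.466, 0.1551, 0.1731]
orientation: [1.407, 1.99, -0.581]
force: [-0.9, -0.2, 0.4]
opening: 0.0005
gripper_force: 0.0
```

```bash
python3 - <<'E'
from h import *
s=read_state(); print(s['t'],s['q'],s['tool_pos'],s['force'])
inc([pose(-.09,-.034)])
b=pose(-.09,-.034)
print('up to arc');inc([pose(-.09,-.034+a) for a in(.007,.014,.021,.028)]+[pose(*arc(.1))],b)
L=np.arange(.1,3.2,.13); 
for i in range(0,len(L)-1,5):
  print(L[i],arc(L[i])); inc([pose(*arc(a)) for a in L[i+1:i+6]],pose(*arc(L[i])))
E
```

```text
4.1 [ 0.49047435  0.2369971   1.94619062 -0.83084511  1.24407693  0.54845816] [0.46595236 0.15513092 0.17307478] [-0.85327518 -0.16188716  0.38597993]
[-0.002, 0.0, 0.006, -0.0, 0.0, -0.001]
up to arc
[-0.025, 0.0, -0.025, 0.0, 0.0, 0.0]
[-0.049, 0.0, -0.049, 0.0, 0.0, 0.0]
[-0.074, 0.0, -0.074, 0.0, 0.0, 0.0]
[-0.099, 0.0, -0.099, 0.0, 0.0, 0.0]
[-0.135, -0.0, -0.103, 0.0, 0.0, 0.0]
0.1 (np.float64(-0.08545451238232153), np.float64(-0.0002764180886462974))
[-0.039, 0.0, -0.035, 0.0, 0.0, 0.0]
[-0.083, 0.0, -0.066, 0.0, 0.0, 0.0]
[-0.131, 0.0, -0.091, 0.0, 0.0, 0.0]
[-0.182, 0.0, -0.109, 0.0, 0.0, 0.0]
[-0.236, 0.0, -0.122, 0.0, 0.0, 0.0]
0.75 (np.float64(-0.06934755824221653), np.float64(0.05025999922512975))
[-0.056, 0.0, -0.005, 0.0, 0.0, 0.0]
[-0.112, 0.0, -0.003, 0.0, 0.0, 0.0]
[-0.168, 0.0, 0.007, 0.0, 0.0, 0.0]
[-0.223, -0.0, 0.024, 0.0, 0.0, 0.0]
[-0.275, 0.0, 0.049, 0.0, 0.0, 0.0]
1.4000000000000001 (np.float64(-0.02344192251242783), np.float64(0.08221184799291845))
[-0.049, -0.0, 0.032, 0.0, 0.0, 0.0]
[-0.093, 0.0, 0.071, 0.0, 0.0, 0.0]
[-0.132, 0.0, 0.116, 0.0, 0.0, 0.0]
[-0.164, 0.0, 0.166, 0.0, 0.0, 0.0]
[-0.19, 0.0, 0.22, 0.0, 0.0, 0.0]
2.0500000000000003 (np.float64(0.0345229939199508), np.float64(0.07785138599616301))
[-0.017, 0.0, 0.057, 0.0, 0.0, 0.0]
[-0.026, -0.0, 0.117, 0.0, 0.0, 0.0]
[-0.028, 0.0, 0.171, 0.0, 0.0, 0.0]
[-0.023, 0.0, 0.221, 0.0, 0.0, 0.0]
[-0.012, 0.0, 0.27, 0.0, 0.0, 0.0]
2.7 (np.float64(0.07448355793784521), np.float64(0.04132503902714693))
[0.017, 0.0, 0.048, 0.0, 0.0, 0.0]
[0.039, -0.0, 0.094, 0.0, 0.0, 0.0]
[0.067, -0.0, 0.138, 0.0, 0.0, 0.0]
```

Call:
arm_command([
  [-0.025,0,-0.025,0,0,0],
  [-0.05,0,-0.05,0,0,0],
  [-0.075,0,-0.075,0,0,0],
  [-0.1,0,-0.1,0,0,0],
  [-0.135,0,-0.103,0,0,0],
])

```text
t: 4.72
tool_pos: [0.4676, 0.152, 0.2077]
orientation: [1.405, 1.991, -0.577]
force: [-1.9, 5.4, -0.6]
opening: 0.0005
gripper_force: 2.1
```

Call:
arm_command([
  [-0.039,0,-0.035,0,0,0],
  [-0.083,0,-0.066,0,0,0],
  [-0.131,0,-0.091,0,0,0],
  [-0.182,0,-0.109,0,0,0],
  [-0.236,0,-0.122,0,0,0],
])

```text
t: 5.35
tool_pos: [0.4729, 0.1359, 0.2583]
orientation: [1.405, 1.99, -0.579]
force: [0.7, 1.2, -2.3]
opening: 0.0007
gripper_force: 1.2
```

```bash
python3 - <<'E'
from h import *
s=read_state(); print(s['t'],s['tool_pos'],s['force'])
inc([pose(*arc(.75))])
c=cam('side'); b=c['image'][60:240,170:400,::-1]
d=cam('top')['image'][110:250,190:400,::-1]
b=cv2.resize(b,(400,313),interpolation=3); d=cv2.resize(d,(400,267),interpolation=3)
w=np.zeros((313,800,3),np.uint8); w[:,:400]=b; w[:267,400:]=d; cv2.imwrite('pics/mid.png',w)
E
```

```text
5.35 [0.47291277 0.13589221 0.2583067 ] [ 0.68979826  1.23046263 -2.27021438]
[0.001, -0.0, 0.01, 0.001, -0.0, -0.001]
```

View pics/mid.png

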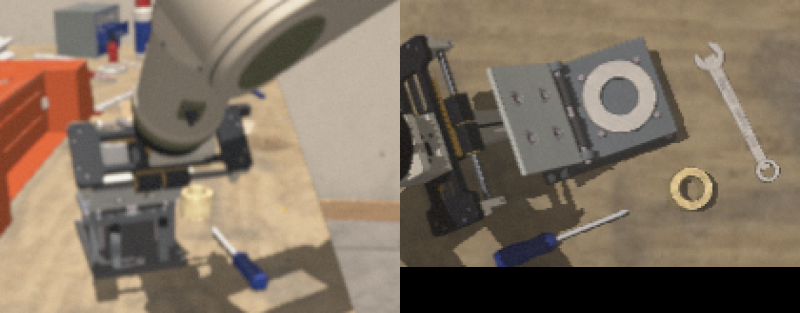

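The leaf has risen to about 0.75 rad, with its free edge in the right panel at about (490,70) to (525,173), and the fingers are underneath it. The forces are gentle, so I'll continue along the arc.

Call:
arm_command([
  [-0.056,0,-0.005,0,0,0],
  [-0.112,0,-0.003,0,0,0],
  [-0.168,0,0.007,0,0,0],
  [-0.223,0,0.024,0,0,0],
  [-0.275,0,0.049,0,0,0],
])

```text
t: 6.08
tool_pos: [0.4884, 0.0924, 0.2901]
orientation: [1.406, 1.99, -0.578]
force: [-0.5, 1.3, -3.1]
opening: 0.0004
gripper_force: 1.1
```

Call:
arm_command([
  [-0.049,0,0.032,0,0,0],
  [-0.093,0,0.071,0,0,0],
  [-0.132,0,0.116,0,0,0],
  [-0.164,0,0.166,0,0,0],
  [-0.19,0,0.22,0,0,0],
])

```text
t: 6.7
tool_pos: [0.5079, 0.0377, 0.2852]
orientation: [1.405, 1.99, -0.579]
force: [-0.2, 2.2, -0.8]
opening: 0.0004
gripper_force: 0.8
```

```bash
python3 - <<'E'
from h import *
s=read_state(); print(s['t'],s['tool_pos'],s['force'])
inc([pose(*arc(2.05))])
c=cam('side'); b=c['image'][60:240,170:400,::-1]
d=cam('top')['image'][110:250,190:400,::-1]
b=cv2.resize(b,(400,313),interpolation=3); d=cv2.resize(d,(400,267),interpolation=3)
w=np.zeros((313,800,3),np.uint8); w[:,:400]=b; w[:267,400:]=d; cv2.imwrite('pics/mid2.png',w)
E
```

```text
6.7 [0.50785415 0.0376529  0.28520782] [-0.17713551  2.19910569 -0.7523447 ]
[-0.0, -0.0, 0.006, 0.001, 0.0, -0.001]
```

View pics/mid2.png

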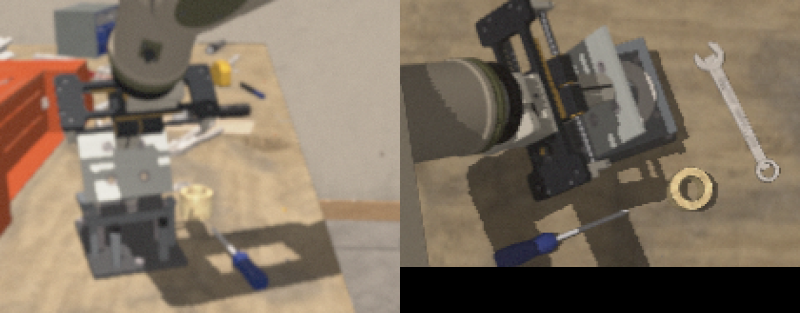

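The leaf is past upright at about 2.05 rad, with its edge in the right panel at about (605,30) to (635,140), and the fingers are pushing on its face. Continuing down.

Call:
arm_command([
  [-0.017,0,0.057,0,0,0],
  [-0.026,0,0.117,0,0,0],
  [-0.028,0,0.171,0,0,0],
  [-0.023,0,0.221,0,0,0],
  [-0.012,0,0.27,0,0,0],
])

```text
t: 7.42
tool_pos: [0.5212, 0.0005, 0.2483]
orientation: [1.405, 1.99, -0.579]
force: [-0.3, 2.1, 1.4]
opening: 0.0003
gripper_force: 0.7
```

Call:
arm_command([
  [0.01,0,0.03,0,0,0],
  [0.022,0,0.06,0,0,0],
  [0.04,0,0.094,0,0,0],
  [0.055,0,0.12,0,0,0],
  [0.067,0,0.138,0,0,0],
])

```text
t: 8.05
tool_pos: [0.5244, -0.0086, 0.2194]
orientation: [1.405, 1.99, -0.579]
force: [-1.3, 0.4, 0.9]
opening: 0.0005
gripper_force: 0.5
```

```bash
python3 - <<'E'
from h import *
s=read_state(); print(s['t'],s['tool_pos'],s['force'])
inc([pose(*arc(3.09)),pose(*arc(np.pi))])
E
```

```text
8.05 [ 0.52444323 -0.00856685  0.21943264] [-1.30650821  0.42082153  0.89711398]
[-0.004, -0.001, 0.008, 0.001, -0.0, -0.001]
[0.008, -0.001, 0.024, 0.001, -0.0, -0.001]
```

Now I press straight down (tool x and z equally), in 1 mm steps.

Call:
arm_command([
  [0.004,0,0.004,0,0,0],
  [0.008,0,0.008,0,0,0],
  [0.012,0,0.012,0,0,0],
  [0.016,0,0.016,0,0,0],
  [0.016,0,0.016,0,0,0],
])

```text
t: 8.68
tool_pos: [0.5246, -0.0086, 0.2157]
orientation: [1.405, 1.989, -0.579]
force: [-0.5, 0.4, 3.3]
opening: 0.0004
gripper_force: 1.7
```

Call:
arm_command([
  [0.003,0,0.003,0,0,0],
  [0.006,0,0.006,0,0,0],
  [0.009,0,0.009,0,0,0],
  [0.009,0,0.009,0,0,0],
  [0.009,0,0.009,0,0,0],
])

```text
t: 9.3
tool_pos: [0.5249, -0.0085, 0.2147]
orientation: [1.406, 1.987, -0.58]
force: [-9.9, 4.3, 16.7]
opening: 0.0012
gripper_force: 8.6
```

The end stop is reached at about 17 N. Backing off straight up.

Call:
arm_command([
  [-0.03,0,-0.03,0,0,0],
  [-0.1,0,-0.1,0,0,0],
  [-0.2,0,-0.2,0,0,0],
  [-0.35,0,-0.35,0,0,0],
  [-0.5,0,-0.5,0,0,0],
])

```text
t: 9.93
tool_pos: [0.5239, -0.0086, 0.3563]
orientation: [1.405, 1.99, -0.578]
force: [0.9, -0.0, 0.1]
opening: 0.0003
gripper_force: 0.0
```

Call:
arm_command([
  [0,0,-0.2,0,0,0],
  [0,0,-0.4,0,0,0],
  [0,0,-0.6,0,0,0],
  [0,0,-0.7,0,0,0],
  [0,0,-0.7,0,0,0],
])

```text
t: 10.55
tool_pos: [0.4906, 0.0853, 0.4555]
orientation: [1.404, 1.989, -0.574]
force: [0.0, 0.7, -0.2]
opening: 0.0005
gripper_force: 0.0
```

```bash
python3 - <<'E'
from h import *
s=read_state(); print(s['t'],s['tool_pos'],s['force'])
c=cam('side'); b=c['image'][120:240,180:340,::-1]
d=cam('top')['image'][110:250,190:400,::-1]
b=cv2.resize(b,(400,300),interpolation=3); d=cv2.resize(d,(400,267),interpolation=3)
w=np.zeros((313,800,3),np.uint8); w[:300,:400]=b; w[:267,400:]=d; cv2.imwrite('pics/end.png',w)
E
```

```text
10.55 [0.49057945 0.08528156 0.4555066 ] [ 0.03204629  0.72068042 -0.19482628]
```

View pics/end.png

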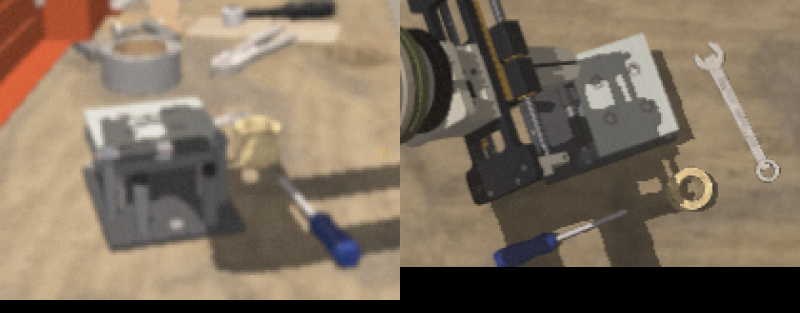

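The leaf lies flat over the nest (right panel, about (580,60) to (680,140)). The bush, wrench and screwdriver are where they were, and the gripper is clear.

```bash
python3 -c "
from plant import *
print(close_job())"
```

```text
the job is handed in; nothing more can be done
None
```

I closed the drill jig and handed the job in at about 10.6 s: the leaf was pressed to its stop at about 17 N and looks flat over the flange, with the wrench, bush and screwdriver in place; the hand-in returned no verdict.

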